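# Set the running clearance of a display turntable

### The arm

A 6-joint arm with a two-finger parallel gripper is mounted at the origin on the work surface. World frame = base frame: x ahead of the robot, y to its left, z up, the work surface at z = 0. Lengths are in m, angles in rad, forces in N, time in s.
With the tool pointing down it reaches from about 0.35 to 0.8 m from the base axis. Payload 7.3 kg.
Tool frame: the origin (TCP) lies midway between the tips of the shut fingers; the grasp point (between the pads) lies 19 mm behind it (r.grasp_offset is the z of the grasp point in the tool frame, in m); z points along the fingers, y is the line along which they close (so a half turn about z gives the same grasp; the last joint's range is limited). The gripper opens to 85 mm and grips with 20 to 120 N. Pads are 22 mm wide; open, the fingers measure 114 mm over their backs; the gripper's body (76 mm by 85 mm) begins 54 mm behind the grasp point. The pads swing forward as they close: fully open they stand 13 mm farther back than shut.
Start: joints at [-0.146, 0.342, 1.524, -0, 1.275, -0.146], TCP at [0.525, 0, 0.231] pointing down, gripper open.
Joint ranges: [-2.53, 2.53], [-0.77, 2.02], [0.04, 2.7], [-1, 4.14], [0.28, 2.66], [-3.11, 3.11]. Speed limits (rad/s): [2.57, 2.57, 3.14, 3.14, 3.14, 3.14].

### API

Orientations are given as a unit quaternion [x, y, z, w].
In Python, from rig import observe, capture, get_calibration, r gives the robot as it stands.
- The arm moves only by the tool jog_arm, never from a script. Its argument "deltas" is a list of rows, each a list of 7 numbers: the shift along the tool's x, y, z in m, then the turn, a rotation vector about the tool's x, y, z in rad, then the finger opening in m, from 0 to 0.0854. In form: [[dx, dy, dz, wx, wy, wz, claw], ...]. A call has 1 to 20 rows; each row is the pose to reach, as a shift and turn from the pose commanded when the call began, along the tool's axes at that moment; what a row does not reach only later rows make up. A row lasts 1/12 s, in which the tool goes at most 41.7 mm and 7.16 degrees, less where a joint would pass 70% of its speed; a pose out of reach is approached as far as the arm can. A call with a gripper value outside its range is refused whole. The fingers move at their own pace and stop on an object; "squeeze" is the grip in N (left out, the last holds). Time passes only in rows, so rows that repeat a pose let the fingers close. It gives the time, the measured TCP pose, the force, the opening and the grip force at its end, in the units of the state.
- observe(): the state, without advancing time (a new reading comes with each control period).
- capture(name): name is "scene" or "side" or "wrist"; returns (picture, depth): 480x640x3 uint8, red, green, blue; 480x640 float32, m along the optical axis (not along the pixel's ray), 0 where there is no reading.
- get_calibration(name): a dict with "K" (3x3 intrinsics, pixels), "dist_coeffs" ([k1, k2, p1, p2, k3] as OpenCV has them; the pictures are not rectified), "world_from_camera" (4x4, takes a point from camera to world coordinates); the wrist camera has in their place "mount" (4x4, takes a point from camera to tool coordinates, whose origin is the TCP and whose axes are the flange's). Camera axes: x right, y down, z forward; pixel columns grow to the right and rows downward; lengths in m; the calibration is good to about 2 mm. A picture is of the moment at which its call begins: read the wrist's pose just before it. get_calibration takes no time and is no camera call.
- r.job_done(): hands the job in; it is judged then, once.
The state is a dict: "clock": time; "joint_pos": joint angles; "dq": joint speeds; "joint_efforts": joint torques, N m; "ee_pos": TCP position; "ee_rot": TCP orientation; "ft_force": force on the tool from outside, world axes, zero at the start; "wrist_torque": the same for the moment, N m; "finger_gap": opening from 0.0 (shut) to 1.0 (fully open); "gripper_force": force on a finger pad.
Only numpy, scipy, OpenCV 4.12 (cv2) and the standard library are available. Lean on these libraries where they do the work, as an engineer would, in place of code of your own. Each camera call takes 0.05 s, during which the arm holds its last target. There are 200 camera calls.

### The job

The thumbscrew on top of the revolving display stand has worked loose. Turn it clockwise, gently, until it bottoms snugly, without forcing it once it is home; then back it off a quarter of a turn, so that the turntable keeps its running clearance, and let go. Leave the other things on the counter as they are.

Things in the scene. Friction and masses are not known exactly. Their poses are not given: they have to be found in the camera images.
- stand: the revolving display stand, fixed to the counter: dark 150 mm square base, white round platter 240 mm across (top 35 mm high) that turns freely and carries three small sample boxes near its rim (at most 97 mm high, over 70 mm from the axis); a 42 mm thick aluminium boss stands in its middle. Origin: centre of the underside, on the screw's vertical axis; z up
- wing_grip (a point): the steel thumbscrew on top of the boss: a 34 mm round flange (top 68 mm above the counter) under an upright flat wing 46 mm long, 12 mm thick, 40 mm tall. This point: on the axis, 16 mm below the wing's top, 92 mm above the counter, the height to grip. x along the wing (short black mark on top at the +x end), y across its thickness, z up
- screw_foot (a point): the screw's foot, hidden inside the boss on the axis, 20 mm above the counter when it just touches bottom. The wing turns in place (clockwise from above draws the foot down, 4 mm a turn) at about 0.03 N m and stays where left. It starts 0.15 to 0.4 turn short of bottom; the wing's angle there differs each time and is unmarked, and readings are too coarse to tell: feel for it
- washer_top (a point): top of the firm bearing washer inside the boss on which the foot bottoms, 10 mm above the counter unsqueezed (hidden, not handled). From first touch it gives a little: the wing's torque rises by about 2 N m per rad turned. Snug is 0.15 to 0.45 N m; over 0.8 N m is forced
- pawn: bystander: wooden pawn, 32 mm foot, 60 mm tall; origin under its foot
- die_big: bystander: white die, 34 mm; origin under its centre
- die_small: bystander: white die, 24 mm; origin under its centre
- deck: bystander: boxed card deck lying flat, 65 x 92 x 24 mm; origin under its centre
- driver: bystander: screwdriver lying on the counter; origin near its middle
- game_box: bystander: small game box lying flat, 120 x 170 x 45 mm; origin under its centre
- token_jar: bystander: glass jar with a cap, 64 mm wide, 85 mm tall; origin under its centre
Not all that is in view belongs to the job. What is meant by the stand is not green, orange or purple, and is the larger of those in its own colour.

How it is judged:
On the way:
1. the thumbscrew is turned down until it bottoms snugly (about 0.15 N m) (z of washer_top in the frame of stand below 0.0099554 m), for 0.1 s.
At the end, for the whole second after the job is handed in: after having bottomed, the thumbscrew stands backed off 66 to 112 degrees (a quarter turn) from where it first touches bottom, that is 0.73 to 1.24 mm higher; it stays there untouched, and the other things are within 20 mm of where they were (z of screw_foot in the frame of stand between 0.0207321 and 0.0212414 m and not (distance of any of pawn, die_big, die_small, deck, driver, game_box, token_jar from where it was at the start of the episode above 0.02 m)).
It fails at once if the thumbscrew is forced past snug (about 0.8 N m) (z of washer_top in the frame of stand below 0.0097454 m).
It fails at once if another thing on the counter is moved by more than 20 mm (distance of any of pawn, die_big, die_small, deck, driver, game_box, token_jar from where it was at the start of the episode above 0.02 m).
It also fails if it takes over 61 s, if anything falls off the work surface, if the arm or the gripper's body presses on something with over 40 N, if the wrist force passes 120 N, or if a joint passes its speed limit or range.

## Working session

There is one attempt and no reset: what is moved stays moved. The work goes in short steps, Python scripts to look and compute and a tool call to move; the robot and the scene stay as the last step left them, time stands still between calls to the robot, and variables do not carry over. Pictures are saved under pics/ and viewed, at most 10 in all, crops included, and the job is handed in when it is done.

Besides the shell and the picture viewer there is one more tool, called after ">>>" as a command line: name --pt "numbers of a row" for each row, then --argument value for the rest. jog_arm: Moves the arm, as the interface text tells. Its arguments: {"type":"object","properties":{"deltas":{"type":"array","items":{"type":"array","items":{"type":"number"}}},"squeeze":{"type":"number"}},"required":["deltas"]}

```bash
ls; mkdir -p pics
python3 - <<'E'
from rig import *
import cv2
print(observe(), r.grasp_offset)
for n in("scene","side"):
    p,d=capture(n); cv2.imwrite(f"pics/{n}0.png",p[:,:,::-1])
E
```

```text
pics
{'clock': 0.0, 'joint_pos': array([-1.45983240e-01,  3.42730912e-01,  1.52501185e+00,  1.27164224e-06,
        1.27540565e+00, -1.46000727e-01]), 'dq': array([ 0.00107134, -0.00167242, -0.00042421,  0.0008775 ,  0.00065615,
        0.00216076]), 'joint_efforts': array([ 5.72253757e-04, -4.33677435e+01, -2.46005630e+01, -7.37992127e-05,
        7.83137977e-03, -1.18290802e-05]), 'ee_pos': array([5.24599782e-01, 9.02870083e-05, 2.30623516e-01]), 'ee_rot': array([ 7.07100516e-01,  7.07112619e-01, -4.63687481e-04, -6.24572451e-04]), 'ft_force': array([-0.34964341, -0.52293868,  0.74128909]), 'wrist_torque': array([-0.03779448, -0.02106075,  0.01215863]), 'gripper_force': 0.0, 'finger_gap': 1.000983991694345} -0.0187
```

View pics/scene0.png

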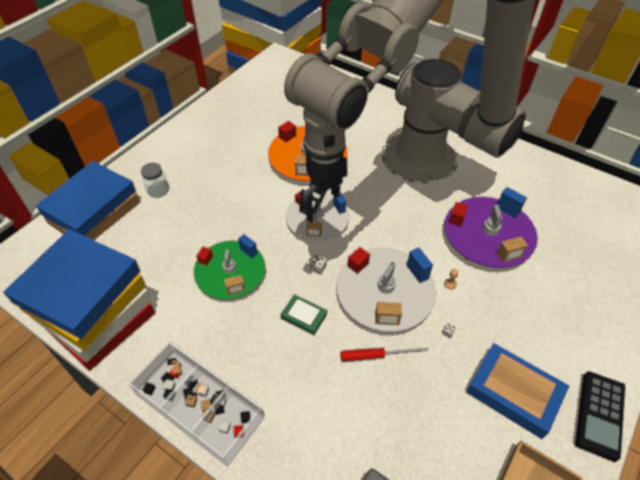

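View pics/side0.png

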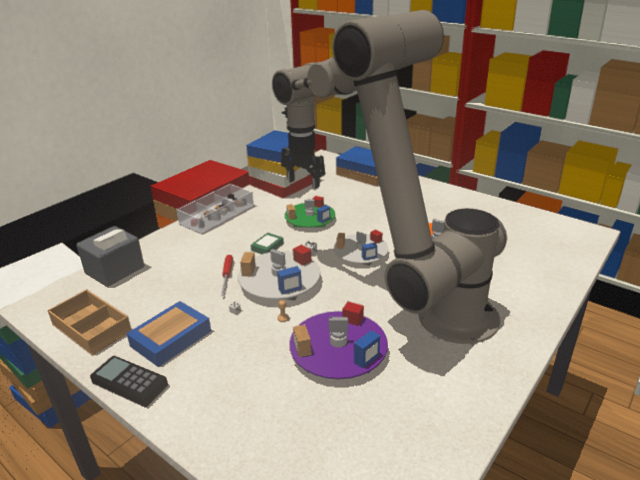

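Stand candidates in the scene picture are orange (307,155), small white (318,215), green (230,268), large white (386,288) and purple (490,230). The rule leaves the large white one, with its wing at about (387,275). In the side picture it is at (279,275).

```bash
cat > h.py <<'E'
from rig import *
import cv2, numpy as np
from scipy.spatial.transform import Rotation as R
def cloud(n):
    c=get_calibration(n)
    if n=="wrist":
        s=observe(); T=np.eye(4); T[:3,:3]=R.from_quat(s["ee_rot"]).as_matrix(); T[:3,3]=s["ee_pos"]; T=T@np.array(c["mount"])
    else: T=np.array(c["world_from_camera"])
    p,d=capture(n)
    v,u=np.mgrid[:480,:640]
    q=cv2.undistortPoints(np.stack([u,v],-1).reshape(-1,1,2).astype(np.float32),np.array(c["K"]),np.array(c["dist_coeffs"])).reshape(480,640,2)
    P=np.dstack([q*d[...,None],d])@T[:3,:3].T+T[:3,3]
    P[d==0]=np.nan
    return p,P,T
E
python3 - <<'E'
from h import *
for n,(x,y) in dict(scene=(386,285),side=(279,275)).items():
    p,P,T=cloud(n)
    m=np.zeros((480,640),bool); m[y-60:y+60,x-60:x+60]=1
    z=P[...,2]
    w=m&(abs(z-.035)<.004); Q=P[w]
    print(n,"platter minmax",Q[:,:2].min(0),Q[:,:2].max(0))
    c,rad=cv2.minEnclosingCircle(Q[:,:2].astype(np.float32)); print(c,rad)
    w=m&(z>.078)&(z<.115)&(np.hypot(P[...,0]-c[0],P[...,1]-c[1])<.045); Q=P[w]
    print("wing",len(Q),Q.mean(0),Q.min(0),Q.max(0), cv2.minAreaRect(Q[:,:2].astype(np.float32)))
    cv2.imwrite(f"pics/crop_{n}.png",cv2.resize(p[y-50:y+50,x-60:x+60,::-1],None,fx=5,fy=5,interpolation=cv2.INTER_CUBIC))
a,b=[cv2.imread(f"pics/crop_{n}.png") for n in("scene","side")]
cv2.imwrite("pics/crops.png",cv2.resize(np.vstack([a,b]),None,fx=.6,fy=.6))
E
```

```text
scene platter minmax [ 0.23023928 -0.04130498] [0.60938504 0.28378855]
(0.418491005897522, 0.15091755986213684) 0.1933569461107254
wing 90 [0.40967219 0.18573075 0.09480196] [0.39160428 0.17419113 0.07819245] [0.42067557 0.1953136  0.10479666] ((0.4087587296962738, 0.18469689786434174), (0.030058447271585464, 0.018199419602751732), 26.01866912841797)
side platter minmax [ 0.21258373 -0.19576884] [0.89720015 0.34939802]
(0.5548919439315796, 0.15475812554359436) 0.3686072528362274
wing 17 [0.55316222 0.18462888 0.08504717] [0.51284277 0.16660878 0.07803155] [0.57708788 0.1978177  0.10490736] ((0.5441845059394836, 0.1840953230857849), (0.06855350732803345, 0.017391914501786232), 15.400740623474121)
```

View pics/crops.png

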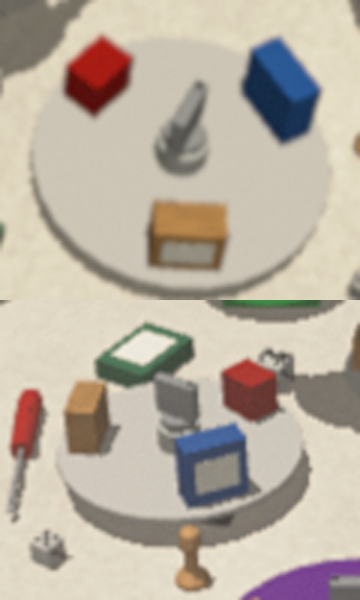

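Run:
```python
from h import *
for n,box,pix in(("scene",(330,440,245,330),[(386,288),(387,272),(392,264),(386,276),(386,287)]),("side",(237,322,245,305),[(278,262),(278,258),(279,270)])):
    p,P,T=cloud(n); print(n,"cam",T[:3,3])
    m=np.zeros((480,640),bool); x0,x1,y0,y1=box; m[y0:y1,x0:x1]=1
    for x,y in pix: print((x,y),np.round(np.nanmedian(P[y-1:y+2,x-1:x+2].reshape(-1,3),axis=0),4))
    for lo,hi in((.028,.042),(.085,.12)):
        w=(m&(P[...,2]>lo)&(P[...,2]<hi)).astype(np.uint8)
        k,l,s,c=cv2.connectedComponentsWithStats(w)
        for i in np.argsort(-s[1:,4])[:4]+1:
            Q=P[l==i]; cc,rad=cv2.minEnclosingCircle(Q[:,:2].astype(np.float32))
            print(lo,s[i],np.round(Q.mean(0),4),"circ",np.round(cc,4),round(rad,4),"rect",cv2.minAreaRect(Q[:,:2].astype(np.float32)))
```

```text
scene cam [1.16703751 0.42575302 1.10377621]
(386, 288) [0.5078 0.1724 0.0585]
(387, 272) [0.5016 0.1653 0.1107]
(392, 264) [0.4746 0.164  0.111 ]
(386, 276) [0.5112 0.168  0.1093]
(386, 287) [0.5059 0.1712 0.0594]
0.028 [ 337  247   99   83 4816] [0.5006 0.1676 0.0375] circ [0.4889 0.1633] 0.122 rect ((0.49449247121810913, 0.1652023047208786), (0.2332465946674347, 0.23168709874153137), 71.99625396728516)
0.085 [409 247  24  25 331] [0.4145 0.2078 0.0975] circ [0.4116 0.207 ] 0.0331 rect ((0.41058701276779175, 0.207544207572937), (0.061758026480674744, 0.03256608173251152), 60.977622985839844)
0.085 [377 302  25  13 262] [0.5677 0.2113 0.0878] circ [0.5672 0.2113] 0.0307 rect ((0.5673320293426514, 0.2113814353942871), (0.03237871825695038, 0.05553840473294258), 34.621891021728516)
0.085 [382 262  13  21 135] [0.4954 0.1659 0.1049] circ [0.491  0.1625] 0.025 rect ((0.4908495843410492, 0.16421625018119812), (0.04964679852128029, 0.012614209204912186), 4.647772312164307)
0.085 [365 258   1   1   1] [0.4791 0.0948 0.0854] circ [0.4791 0.0948] 0.0001 rect ((0.4791466295719147, 0.094754472
[... 642 characters left out ...]
0318 rect ((0.41223853826522827, 0.20894885063171387), (0.06073873117566109, 0.038597624748945236), 60.185340881347656)
0.085 [270 250  15  12 121] [0.4887 0.1688 0.0987] circ [0.4915 0.1693] 0.025 rect ((0.4917849004268646, 0.16775476932525635), (0.04886232689023018, 0.019067194312810898), 11.596447944641113)
0.085 [244 255   4   4   7] [0.5702 0.2147 0.0862] circ [0.5707 0.2163] 0.0077 rect ((0.5684686899185181, 0.21510754525661469), (0.006579558365046978, 0.015055391937494278), 27.823972702026367)
0.085 [248 259   2   3   3] [0.552  0.222  0.0852] circ [0.5527 0.2226] 0.0054 rect ((0.5516906976699829, 0.22164857387542725), (0.0028152097947895527, 0.010545382276177406), 44.495750427246094)
```

The crop confirms the choice: the larger white platter, with the wing upright on its boss. The axis is near (0.491, 0.166). The wing lies about 5° counter-clockwise from world x, with its top at about 0.108, as expected. I'll go above it, turned counter-clockwise so joint 6 has room to turn clockwise.

>>> jog_arm --pt "0.04 -0.01 0 0 0 -0.12 0.0854" --pt "0.08 -0.02 0 0 0 -0.24 0.0854" --pt "0.12 -0.03 0 0 0 -0.36 0.0854" --pt "0.165 -0.034 0 0 0 -0.48 0.0854" --pt "0.165 -0.034 0 0 0 -0.6 0.0854" --pt "0.165 -0.034 0 0 0 -0.72 0.0854" --pt "0.165 -0.034 0 0 0 -0.84 0.0854" --pt "0.165 -0.034 0 0 0 -0.96 0.0854" --pt "0.165 -0.034 0 0 0 -1.08 0.0854" --pt "0.165 -0.034 0 0 0 -1.2 0.0854" --pt "0.165 -0.034 0 0 0 -1.32 0.0854" --pt "0.165 -0.034 0 0 0 -1.44 0.0854" --pt "0.165 -0.034 0 0 0 -1.56 0.0854" --pt "0.165 -0.034 0 0 0 -1.66 0.0854" --pt "0.165 -0.034 0 0 0 -1.66 0.0854" --pt "0.165 -0.034 0 0 0 -1.66 0.0854" --pt "0.165 -0.034 0 0 0 -1.66 0.0854"

```text
clock: 1.72
ee_pos: [0.491, 0.165, 0.2313]
ee_rot: [-0.043, 0.999, -0.0, -0.0]
ft_force: [0.8, -0.4, 0.3]
finger_gap: 1.004
gripper_force: 0.0
```

Run:
```python
from h import *
s=observe(); print(s["clock"],s["joint_pos"],s["ee_pos"],R.from_quat(s["ee_rot"]).as_matrix().round(3))
p,P,T=cloud("wrist"); cv2.imwrite("pics/w1.png",p[:,:,::-1])
w=((P[...,2]>.1)&(P[...,2]<.115)).astype(np.uint8)
k,l,st,c=cv2.connectedComponentsWithStats(w)
for i in np.argsort(-st[1:,4])[:4]+1:
    Q=P[l==i]; (cx,cy),(a,b),_=rc=cv2.minAreaRect(Q[:,:2].astype(np.float32))
    v=np.linalg.svd(Q[:,:2]-Q[:,:2].mean(0),full_matrices=False)[2][0]
    print(st[i],Q.mean(0).round(4),rc,"ang",np.degrees(np.arctan2(v[1],v[0])))
```

```text
1.7167 [ 1.76241653e-01  3.29241801e-01  1.54311016e+00 -1.05533504e-05
  1.26928307e+00 -1.48084744e+00] [0.4909835  0.16503782 0.23126567] [[-0.996 -0.086 -0.   ]
 [-0.086  0.996 -0.   ]
 [ 0.    -0.    -1.   ]]
[306 201  16  59 845] [0.4898 0.1631 0.1072] ((0.49121761322021484, 0.16316987574100494), (0.04676317051053047, 0.011621935293078423), 5.773235321044922) ang 4.959822884031377
```

View pics/w1.png

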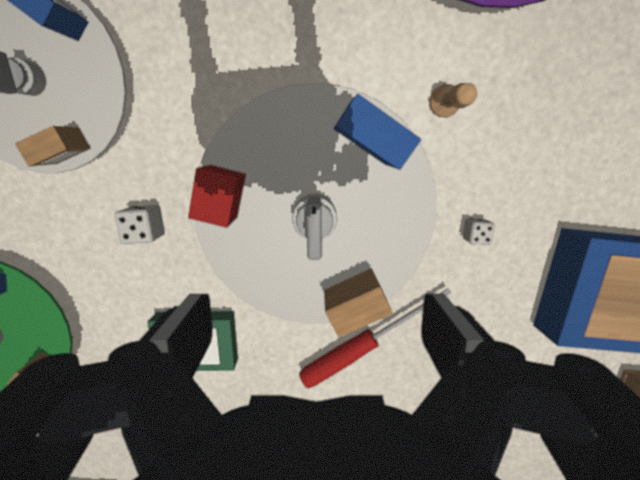

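The wrist picture shows the wing from (314,208) to (314,257), with the mark at its upper end and clear of the boxes. It measures 47 x 11.6 mm at (0.4912, 0.1632), about 5.4°. That is a 1.5 mm correction. Next I descend and grip.

>>> jog_arm --pt "0 -0.0015 0.03 0 0 -0.005 0.0854" --pt "0 -0.0015 0.06 0 0 -0.005 0.0854" --pt "0 -0.0015 0.09 0 0 -0.005 0.0854" --pt "0 -0.0015 0.115 0 0 -0.005 0.0854" --pt "0 -0.0015 0.135 0 0 -0.005 0.0854" --pt "0 -0.0015 0.15 0 0 -0.005 0.0854" --pt "0 -0.0015 0.1575 0 0 -0.005 0.0854" --pt "0 -0.0015 0.1575 0 0 -0.005 0.0854" --pt "0 -0.0015 0.1575 0 0 -0.005 0.0854"

```text
clock: 2.52
ee_pos: [0.4914, 0.1636, 0.0741]
ee_rot: [-0.047, 0.999, 0.0, 0.0]
ft_force: [-0.7, -1.3, 0.3]
finger_gap: 1.002
gripper_force: 0.0
```

```bash
cat > s.py <<'E'
from h import *
s=observe(); m=R.from_quat(s["ee_rot"]).as_matrix()
print(s["clock"],"pos",s["ee_pos"].round(4),"yaw",round(np.degrees(np.arctan2(-m[0,1],m[1,1])),2),"F",s["ft_force"].round(2),"M",s["wrist_torque"].round(3),"q6",s["joint_pos"][5].round(3),"gap",round(s["finger_gap"],3),s["gripper_force"])
E
python3 s.py
```

```text
2.5167 pos [0.4914 0.1636 0.0741] yaw 5.36 F [-0.67 -1.29  0.29] M [0.004 0.055 0.031] q6 -1.491 gap 1.002 0.0
```

>>> jog_arm --pt "0 0 0 0 0 0 0.04" --pt "0 0 0 0 0 0 0.02" --pt "0 0 0 0 0 0 0.015" --pt "0 0 0 0 0 0 0.008" --pt "0 0 0 0 0 0 0.005" --pt "0 0 0 0 0 0 0.005" --pt "0 0 0 0 0 0 0.005" --pt "0 0 0 0 0 0 0.005" --pt "0 0 0 0 0 0 0.005" --pt "0 0 0 0 0 0 0.005" --pt "0 0 0 0 0 0 0.005" --pt "0 0 0 0 0 0 0.005" --squeeze 40

```text
clock: 3.52
ee_pos: [0.4913, 0.1633, 0.0741]
ee_rot: [-0.047, 0.999, -0.0, 0.0]
ft_force: [-0.7, -3.2, 6.2]
finger_gap: 0.135
gripper_force: 42.7
```

```bash
python3 s.py
```

```text
3.5167 pos [0.4913 0.1633 0.0741] yaw 5.4 F [-0.69 -3.18  6.25] M [-0.569  0.139  0.001] q6 -1.492 gap 0.135 42.679163217544556
```

Gripped: the opening is about 11.5 mm, which is the wing's thickness, at 43 N. Bottom is at least 54° away, so the first turn is 0.6 rad clockwise.

>>> jog_arm --pt "0 0 0 0 0 0.06 0.005" --pt "0 0 0 0 0 0.12 0.005" --pt "0 0 0 0 0 0.18 0.005" --pt "0 0 0 0 0 0.24 0.005" --pt "0 0 0 0 0 0.3 0.005" --pt "0 0 0 0 0 0.36 0.005" --pt "0 0 0 0 0 0.42 0.005" --pt "0 0 0 0 0 0.48 0.005" --pt "0 0 0 0 0 0.54 0.005" --pt "0 0 0 0 0 0.6 0.005" --pt "0 0 0 0 0 0.6 0.005" --pt "0 0 0 0 0 0.6 0.005" --pt "0 0 0 0 0 0.6 0.005"

```text
clock: 4.6
ee_pos: [0.4915, 0.1637, 0.0741]
ee_rot: [0.249, 0.968, 0.0, 0.0]
ft_force: [0.6, -1.4, 5.7]
finger_gap: 0.133
gripper_force: 42.7
```

```bash
python3 s.py
```

```text
4.6 pos [0.4915 0.1637 0.0741] yaw -28.86 F [ 0.62 -1.43  5.72] M [-0.174  0.054  0.041] q6 -0.894 gap 0.133 42.69416391849518
```

>>> jog_arm --pt "0 0 0 0 0 0.06 0.005" --pt "0 0 0 0 0 0.12 0.005" --pt "0 0 0 0 0 0.18 0.005" --pt "0 0 0 0 0 0.24 0.005" --pt "0 0 0 0 0 0.3 0.005" --pt "0 0 0 0 0 0.35 0.005" --pt "0 0 0 0 0 0.35 0.005" --pt "0 0 0 0 0 0.35 0.005"

```text
clock: 5.27
ee_pos: [0.4916, 0.1638, 0.0741]
ee_rot: [0.414, 0.91, 0.001, 0.0]
ft_force: [0.7, 0.9, 4.8]
finger_gap: 0.135
gripper_force: 42.7
```

```bash
python3 s.py
```

```text
5.2667 pos [0.4916 0.1638 0.0741] yaw -48.88 F [0.7  0.85 4.82] M [ 0.062 -0.118  0.01 ] q6 -0.544 gap 0.135 42.715609073638916
```

Now short steps of 0.13 rad, reading the torque after each.

>>> jog_arm --pt "0 0 0 0 0 0.04 0.005" --pt "0 0 0 0 0 0.08 0.005" --pt "0 0 0 0 0 0.13 0.005" --pt "0 0 0 0 0 0.13 0.005" --pt "0 0 0 0 0 0.13 0.005"

```text
clock: 5.68
ee_pos: [0.4917, 0.1639, 0.0741]
ee_rot: [0.472, 0.882, 0.001, 0.001]
ft_force: [0.9, 0.4, 5.1]
finger_gap: 0.13
gripper_force: 42.7
```

```bash
python3 s.py
```

```text
5.6833 pos [0.4917 0.1639 0.0741] yaw -56.29 F [0.87 0.41 5.06] M [ 0.197 -0.224  0.084] q6 -0.415 gap 0.13 42.701810002326965
```

>>> jog_arm --pt "0 0 0 0 0 0.04 0.005" --pt "0 0 0 0 0 0.08 0.005" --pt "0 0 0 0 0 0.08 0.005" --pt "0 0 0 0 0 0.08 0.005"

```text
clock: 6.02
ee_pos: [0.4917, 0.1639, 0.0741]
ee_rot: [0.506, 0.862, 0.001, 0.001]
ft_force: [1.7, 1.6, 5.1]
finger_gap: 0.132
gripper_force: 42.7
```

```bash
python3 s.py
```

```text
6.0167 pos [0.4917 0.1639 0.0741] yaw -60.86 F [1.66 1.56 5.14] M [ 0.291 -0.283  0.051] q6 -0.335 gap 0.132 42.69544064998627
```

Torque did not rise, so the last reading was noise. Continuing.

>>> jog_arm --pt "0 0 0 0 0 0.04 0.005" --pt "0 0 0 0 0 0.08 0.005" --pt "0 0 0 0 0 0.13 0.005" --pt "0 0 0 0 0 0.13 0.005" --pt "0 0 0 0 0 0.13 0.005"

```text
clock: 6.43
ee_pos: [0.4918, 0.1638, 0.0741]
ee_rot: [0.561, 0.828, 0.001, 0.001]
ft_force: [1.7, 1.6, 4.5]
finger_gap: 0.129
gripper_force: 42.7
```

```bash
python3 s.py
```

```text
6.4333 pos [0.4918 0.1638 0.0741] yaw -68.29 F [1.68 1.64 4.54] M [ 0.325 -0.335 -0.015] q6 -0.206 gap 0.129 42.67383277416229
```

>>> jog_arm --pt "0 0 0 0 0 0.04 0.005" --pt "0 0 0 0 0 0.08 0.005" --pt "0 0 0 0 0 0.13 0.005" --pt "0 0 0 0 0 0.13 0.005" --pt "0 0 0 0 0 0.13 0.005"

```text
clock: 6.85
ee_pos: [0.4918, 0.1638, 0.0741]
ee_rot: [0.614, 0.789, 0.001, 0.001]
ft_force: [2.7, 2.6, 5.3]
finger_gap: 0.136
gripper_force: 42.7
```

```bash
python3 s.py
```

```text
6.85 pos [0.4918 0.1638 0.0741] yaw -75.73 F [2.74 2.58 5.33] M [ 0.442 -0.578  0.187] q6 -0.076 gap 0.136 42.68248200416565
```

>>> jog_arm --pt "0 0 0 0 0 0.03 0.005" --pt "0 0 0 0 0 0.03 0.005"

```text
clock: 7.02
ee_pos: [0.4919, 0.1638, 0.0741]
ee_rot: [0.626, 0.78, 0.001, 0.001]
ft_force: [3.5, 3.4, 5.3]
finger_gap: 0.133
gripper_force: 42.7
```

```bash
python3 s.py
```

```text
7.0167 pos [0.4919 0.1638 0.0741] yaw -77.56 F [3.52 3.37 5.29] M [ 0.537 -0.682  0.272] q6 -0.044 gap 0.133 42.70994424819946
```

>>> jog_arm --pt "0 0 0 0 0 0 0.005"

```text
clock: 7.1
ee_pos: [0.4918, 0.1638, 0.0741]
ee_rot: [0.626, 0.78, 0.001, 0.001]
ft_force: [2.8, 2.4, 5.4]
finger_gap: 0.132
gripper_force: 42.7
```

```bash
python3 s.py
```

```text
7.1 pos [0.4918 0.1638 0.0741] yaw -77.49 F [2.83 2.39 5.37] M [ 0.549 -0.685  0.242] q6 -0.045 gap 0.132 42.70859241485596
```

>>> jog_arm --pt "0 0 0 0 0 0 0.005"

```text
clock: 7.18
ee_pos: [0.4918, 0.1638, 0.0741]
ee_rot: [0.626, 0.78, 0.001, 0.001]
ft_force: [2.8, 3.0, 5.0]
finger_gap: 0.135
gripper_force: 42.7
```

```bash
python3 s.py
```

```text
7.1833 pos [0.4918 0.1638 0.0741] yaw -77.48 F [2.84 2.98 4.96] M [ 0.513 -0.672  0.24 ] q6 -0.045 gap 0.135 42.70900905132294
```

Torque is climbing as the washer should. One more small step puts it well inside the snug range.

>>> jog_arm --pt "0 0 0 0 0 0.04 0.005" --pt "0 0 0 0 0 0.04 0.005" --pt "0 0 0 0 0 0.04 0.005"

```text
clock: 7.43
ee_pos: [0.4919, 0.1638, 0.0741]
ee_rot: [0.641, 0.767, 0.001, 0.001]
ft_force: [3.7, 2.9, 5.7]
finger_gap: 0.131
gripper_force: 42.8
```

```bash
python3 s.py
```

```text
7.4333 pos [0.4919 0.1638 0.0741] yaw -79.77 F [3.69 2.86 5.74] M [ 0.548 -0.719  0.322] q6 -0.005 gap 0.131 42.77050852775574
```

>>> jog_arm --pt "0 0 0 0 0 0 0.005"

```text
clock: 7.52
ee_pos: [0.4919, 0.1638, 0.0741]
ee_rot: [0.641, 0.767, 0.001, 0.001]
ft_force: [2.4, 3.0, 4.7]
finger_gap: 0.132
gripper_force: 42.8
```

```bash
python3 s.py
```

```text
7.5167 pos [0.4919 0.1638 0.0741] yaw -79.76 F [2.42 2.97 4.7 ] M [ 0.6   -0.717  0.27 ] q6 -0.005 gap 0.132 42.77071237564087
```

Torque is about 0.30 N m at −79.8°. The slope puts first touch near −71.5°, so I back off to about +17.5°, which is 1.70 rad counter-clockwise.

>>> jog_arm --pt "0 0 0 0 0 -0.1 0.005" --pt "0 0 0 0 0 -0.2 0.005" --pt "0 0 0 0 0 -0.3 0.005" --pt "0 0 0 0 0 -0.4 0.005" --pt "0 0 0 0 0 -0.5 0.005" --pt "0 0 0 0 0 -0.6 0.005" --pt "0 0 0 0 0 -0.7 0.005" --pt "0 0 0 0 0 -0.8 0.005" --pt "0 0 0 0 0 -0.9 0.005" --pt "0 0 0 0 0 -1.0 0.005" --pt "0 0 0 0 0 -1.1 0.005" --pt "0 0 0 0 0 -1.2 0.005" --pt "0 0 0 0 0 -1.3 0.005" --pt "0 0 0 0 0 -1.4 0.005" --pt "0 0 0 0 0 -1.5 0.005" --pt "0 0 0 0 0 -1.6 0.005" --pt "0 0 0 0 0 -1.66 0.005" --pt "0 0 0 0 0 -1.7 0.005" --pt "0 0 0 0 0 -1.7 0.005" --pt "0 0 0 0 0 -1.7 0.005"

```text
clock: 9.18
ee_pos: [0.4912, 0.163, 0.0741]
ee_rot: [-0.153, 0.988, -0.0, 0.0]
ft_force: [2.2, -0.7, 7.5]
finger_gap: 0.135
gripper_force: 43.0
```

```bash
python3 s.py
```

```text
9.1833 pos [0.4912 0.163  0.0741] yaw 17.62 F [ 2.16 -0.7   7.52] M [-0.106 -0.339 -0.055] q6 -1.705 gap 0.135 43.010414242744446
```

>>> jog_arm --pt "0 0 0 0 0 0 0.02" --pt "0 0 0 0 0 0 0.04" --pt "0 0 0 0 0 0 0.06" --pt "0 0 0 0 0 0 0.08" --pt "0 0 0 0 0 0 0.08" --pt "0 0 0 0 0 0 0.08" --pt "0 0 0 0 0 0 0.08" --pt "0 0 0 0 0 0 0.08"

```text
clock: 9.85
ee_pos: [0.4911, 0.1635, 0.0738]
ee_rot: [-0.152, 0.988, -0.0, -0.0]
ft_force: [0.2, 0.7, 0.3]
finger_gap: 0.939
gripper_force: 0.0
```

>>> jog_arm --pt "0 0 -0.01 0 0 0 0.08" --pt "0 0 -0.03 0 0 0 0.08" --pt "0 0 -0.06 0 0 0 0.08" --pt "0 0 -0.09 0 0 0 0.08" --pt "0 0 -0.12 0 0 0 0.08" --pt "0 0 -0.15 0 0 0 0.08" --pt "0 0 -0.157 0 0 0 0.08" --pt "0 0 -0.157 0 0 0 0.08" --pt "0 0 -0.157 0 0 0 0.08"

```text
clock: 10.6
ee_pos: [0.4909, 0.1635, 0.2309]
ee_rot: [-0.152, 0.988, -0.0, 0.0]
ft_force: [-0.4, -0.1, -1.2]
finger_gap: 0.935
gripper_force: 0.0
```

```bash
python3 s.py
python3 - <<'E'
from h import *
p,P,T=cloud("wrist"); cv2.imwrite("pics/w2.png",p[:,:,::-1])
w=((P[...,2]>.1)&(P[...,2]<.115)).astype(np.uint8)
k,l,st,c=cv2.connectedComponentsWithStats(w)
i=np.argmax(st[1:,4])+1; Q=P[l==i]
v=np.linalg.svd(Q[:,:2]-Q[:,:2].mean(0),full_matrices=False)[2][0]
print(Q.mean(0),cv2.minAreaRect(Q[:,:2].astype(np.float32)),np.degrees(np.arctan2(v[1],v[0])))
E
```

```text
10.6 pos [0.4909 0.1635 0.2309] yaw 17.44 F [-0.39 -0.13 -1.22] M [-0.047  0.024 -0.034] q6 -1.702 gap 0.935 0.0
[0.48982678 0.16266105 0.10713885] ((0.4907468855381012, 0.1630408763885498), (0.04530195891857147, 0.012008853256702423), 17.196779251098633) 17.098927066254536
```

View pics/w2.png

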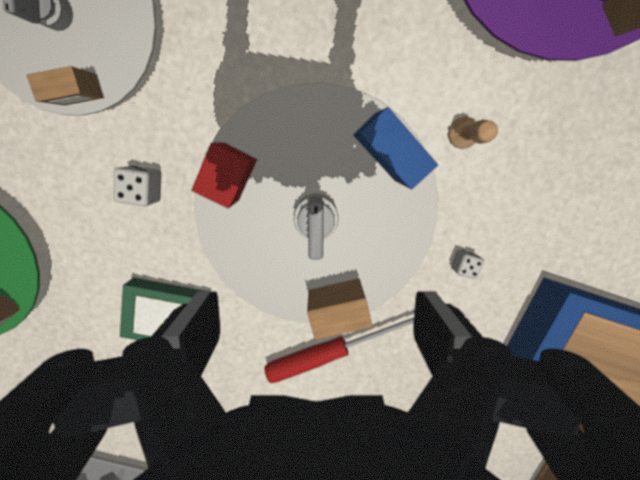

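The wrist picture shows the wing from (315,208) to (315,257), released and undisturbed at 17.2° in world. That matches the tool's final yaw, so nothing slipped, and the bystanders are unmoved. Handing in.

```bash
python3 -c "
from rig import r
print(r.job_done())"
```

```text
the job is handed in; nothing more can be done
None
```

I turned the thumbscrew on the larger white stand down to a snug stop at about 0.30 N m, backed it off about 89° from my estimate of first touch, released it and handed the job in; no verdict came back.

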